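# Reset the light panel's dimmer lever to the index marker

### The job

On the slide light panel, swing the long brightness lever (the one with the upright black handle) all the way back to its off stop, the round peg, and then bring it up the scale until the lever points at the brass index marker, and leave it there. Do not disturb the short lever, the slides lying on the panel, the viewer or the blower bulb.

Things in the scene. Friction and masses are not known exactly. Their poses are not given: they have to be found in the camera images.
- console: Fixed grey light panel, 45 mm high. Origin on the table below the long lever's vertical pivot; x points from the control deck to the white window. Spans x -150 to 190, y -125 to 125 mm; deck x -150 to 50, window x 53 to 177 (flush). Two steel stops 16 mm high stand 55 mm from the pivot: round peg 12 mm across (off), 20 mm square block (full). Printed ticks lengthen from off to full.
- dimmer (a joint): Angle of the long lever about its vertical pivot, rad: 0 at the off stop (round peg), 1.9 at the full stop (square block), growing counterclockwise from above. At 0 it points along (-0.58, 0.81) in the console's x, y; at 0.95 along the console's -x. Starts between 0.5 and 1.6. Friction about 0.15 N m (2 N at the handle), no spring: it stays where left.
- dimmer_knob (a point): Centre of the top of the long lever's upright handle: black cylinder 18 mm in diameter, z 60 to 111 mm above the table, axis 85 mm from the pivot. The point's x axis points along the lever from pivot to tip, z up. The steel bar below is 12 mm wide, ends 98 mm from the pivot, top face 60 mm above the table; hub top 65 mm.
- index_point (a point): Point of the brass index marker, a fixed arrow-ended block on the deck, 14 mm wide, top 54 mm above the table, 109 to 138 mm from the pivot, just outside the lever tip. Its x axis points horizontally from the pivot out through the marker; the lever points at it when the lever's x axis has the same direction. It stands at a lever angle of 0.5 to 1.6 rad.
- tint_tip (a point): Tip of the short lever to be left alone: a flat steel paddle 40 mm long, 14 mm wide, no upright handle, top 61 mm above the table, pivoted 22 mm towards the window and 108 mm to the -y side of the console's origin. It turns easily.
- slide1: Loose glass-faced slide frame, 50 by 50 by 4 mm, silver edges, lying on the viewing window (+y half); origin under its centre.
- slide2: Loose glass-faced slide frame like slide1, on the -y half of the window.
- viewer: Loose black plastic slide viewer, about 105 by 90 by 75 mm high, standing on the table on the +y side of the console; origin under its centre.
- blower: Loose tan rubber blower bulb, 58 mm in diameter, 92 mm high with its nozzle up, standing on the table on the +y side of the console; origin under its centre.

How it is judged:
By the outcome, as a careful person would: the job done as asked, in the order asked, and still so for the second after the job is handed in, with the robot touching nothing.
It also fails if it takes over 58 s, if anything falls off the work surface, if the arm or the gripper's body presses on something with over 40 N, if the wrist force passes 120 N, or if a joint passes its speed limit or range.

### The arm

A 7-joint arm with a two-finger parallel gripper is mounted at the origin on the work surface. World frame = base frame: x ahead of the robot, y to its left, z up, the work surface at z = 0. Lengths are in mm, angles in rad, forces in N, time in s.
With the tool pointing down it reaches from about 400 to 900 mm from the base axis. Payload 5.6 kg.
Tool frame: the origin (TCP) lies on the mounting face of the last link; the fingertips stand 190 mm ahead of it and the grasp point (between the pads) lies 171 mm ahead of it (robot.tip_extent is the distance from the TCP to the fingertips, in mm); z points along the fingers, y is the line along which they close (so a half turn about z gives the same grasp; the last joint's range is limited). The gripper opens to 92 mm and grips with 3 to 60 N. Pads are 20 mm wide; open, the fingers measure 128 mm over their backs; the gripper's body (75 mm by 189 mm) begins 69 mm behind the grasp point.
Start: joints at [-1.322, 0.468, -0.012, 1.603, 0.006, 1.071, -0.056], TCP at [187.023, 622.514, 404.692] pointing down, gripper open.
Joint ranges: [-2.53, 2.53], [-0.31, 2.02], [-1.57, 1.55], [0.28, 2.44], [-1.29, 4.43], [0.15, 1.84], [-2.92, 2.92]. Speed limits (rad/s): [2.57, 2.57, 3.14, 3.14, 3.14, 3.14, 3.14].

### API

Orientations are given as [roll, pitch, yaw] about the fixed x, y, z axes, in that order (R = Rz(yaw) Ry(pitch) Rx(roll)).
In Python, from station import robot gives the robot as it stands. The module is installed in compiled form; this text tells all that it offers. Calls block until the motion is done:
- robot.goto(position, orientation): joint-space move of the TCP to a pose.
- robot.move_straight(position, rotation=None, rate=150, f_stop=None): straight line of the TCP; rotation=None keeps the orientation; rate is the mean speed in mm/s. With f_stop (N) it stops when the force on the tool has changed by that much, and returns True; else False.
- robot.movej(angles): joint-space move.
- robot.command_gripper(opening): finger opening in mm; the grip force is fixed at half the most; returns when the fingers have stopped.
- robot.dwell(seconds).
- robot.solve_ik(position, orientation): joint angles nearest the present ones, or None.
- robot.read_camera(name): name is "scene" or "side" or "wrist"; returns a dict with "color" (400x640x3 uint8, red, green, blue), "intrinsics" (3x3 intrinsics, pixels), "R" (3x3) and "t" (3): a world point X has camera coordinates R X + t; the wrist camera has in their place "mount" (4x4, takes a point from camera to tool coordinates, whose origin is the TCP and whose axes are the flange's). Camera axes: x right, y down, z forward; pixel columns grow to the right and rows downward; lengths in mm; the calibration is good to about 2 mm. The wrist camera is an equidistant fisheye: a pixel r from the principal point sees the ray r / f radians off the axis. A picture is of the moment at which its call begins: read the wrist's pose just before it. There is no depth.
A pose or a line that the arm cannot do raises robot.Unreachable and nothing moves.
- robot.close_job(): hands the job in; it is judged then, once.
Readings, each from a call of its own:
- robot.get_clock(): time.
- robot.get_joint_positions(): joint angles.
- robot.get_joint_velocities(): joint speeds.
- robot.get_joint_torque(): joint torques, N m.
- robot.get_ee_pos(): TCP position.
- robot.get_tool_rot(): TCP orientation.
- robot.get_wrist_force(): force on the tool from outside, world axes, zero at the start.
- robot.get_moment(): the same for the moment, N m.
- robot.get_gripper_width(): finger opening in mm.
- robot.get_finger_force(): force on a finger pad.
Only numpy, scipy, OpenCV 4.12 (cv2) and the standard library are available. Lean on these libraries where they do the work, as an engineer would, in place of code of your own. Each camera call takes 0.05 s, during which the arm holds its last target. There are 200 camera calls.

## Working session

There is one attempt and no reset: what is moved stays moved. The work goes in short steps, each a Python script; the robot and the scene stay as the last script left them, time stands still between calls to the robot, and variables do not carry over. Pictures are saved under pics/ and viewed, at most 10 in all, crops included, and the job is handed in when it is done.

```bash
mkdir -p pics; python3 - <<'E'
from station import robot
import cv2,numpy as np,pickle
d={}
for n in("scene","side","wrist"):
    d[n]=c=robot.read_camera(n); cv2.imwrite(f"pics/{n}0.png",c["color"][:,:,::-1])
    print(n,{k:np.round(v,3).tolist() for k,v in c.items() if k!="color"})
d["pos"]=robot.get_ee_pos();d["rot"]=robot.get_tool_rot();print(d["pos"],d["rot"],robot.get_clock())
pickle.dump(d,open("d0.pkl","wb"))
a=np.vstack([d["scene"]["color"],d["side"]["color"]]);cv2.imwrite("pics/a0.png",cv2.resize(a,(480,600),interpolation=cv2.INTER_AREA)[:,:,::-1])
E
```

```text
scene {'intrinsics': [[514.453, 0.0, 321.941], [0.0, 514.453, 198.29], [0.0, 0.0, 1.0]], 'R': [[-0.433, 0.901, 0.023], [0.548, 0.284, -0.787], [-0.716, -0.328, -0.617]], 't': [181.189, -333.261, 1582.034]}
side {'intrinsics': [[440.737, 0.0, 316.882], [0.0, 440.737, 196.819], [0.0, 0.0, 1.0]], 'R': [[0.947, -0.32, 0.011], [-0.162, -0.508, -0.846], [0.276, 0.8, -0.533]], 't': [-576.93, 229.089, 521.22]}
wrist {'intrinsics': [[309.707, 0.0, 328.616], [0.0, 309.707, 198.067], [0.0, 0.0, 1.0]], 'mount': [[-0.0, -0.968, -0.252, 70.405], [1.0, -0.0, 0.001, -0.719], [-0.001, -0.252, 0.968, 18.125], [0.0, 0.0, 0.0, 1.0]]}
[187.00425534 622.34286871 403.98462635] [-3.14029751e+00  1.13958621e-04  2.84968564e+00] 0.15
```

View pics/scene0.png

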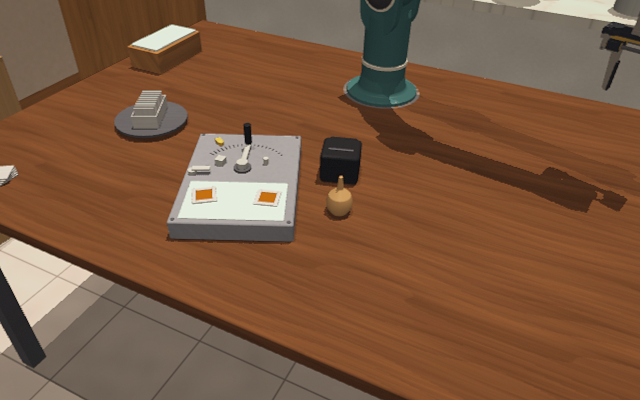

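View pics/side0.png

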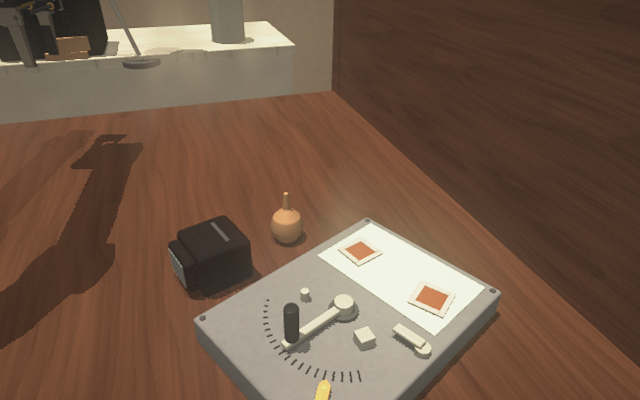

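View pics/wrist0.png

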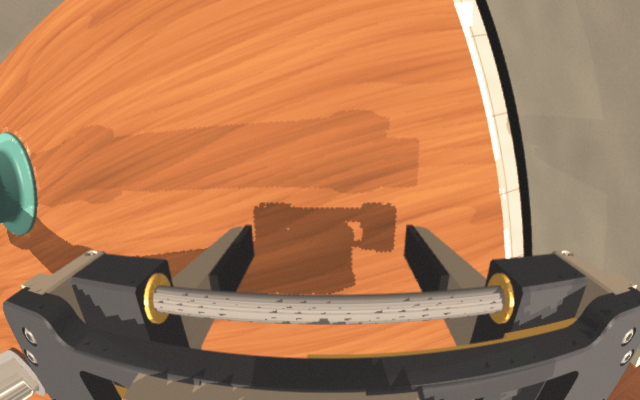

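The side view shows the hub at (344,303), handle top at (291,308), peg at (305,291), block at (364,333), short lever at (412,340) and the brass marker at about (323,385). The scene view shows the viewer at (341,160) and the blower at (340,200), both well clear of the lever. The wrist view doesn't show the panel yet.

```bash
cat > h.py <<'E'
import numpy as np,cv2
from scipy.spatial.transform import Rotation as Ro
def ray(c,uv,pose=None):
    K=c["intrinsics"];p=np.array([(uv[0]-K[0,2])/K[0,0],(uv[1]-K[1,2])/K[1,1]])
    if pose is None:
        return -c["R"].T@c["t"], c["R"].T@np.r_[p,1]
    th=np.hypot(*p);d=np.r_[p/max(th,1e-9)*np.sin(th),np.cos(th)]
    R=Ro.from_euler("xyz",pose[1]).as_matrix();M=c["mount"]
    return R@M[:3,3]+pose[0], R@M[:3,:3]@d
def onz(c,uv,z,pose=None):
    o,d=ray(c,uv,pose);return o+d*(z-o[2])/d[2]
E
python3 - <<'E'
from h import *
import pickle
d=pickle.load(open("d0.pkl","rb"));s=d["side"];c=d["scene"]
P=lambda n,a,uv,z:print(n,np.round(onz(a,uv,z)[:2],1))
P("hub",s,(344,301),65);P("hub_sc",c,(242,166),65)
P("knob",s,(291,308),111);P("knob_sc",c,(248,126),111)
P("peg",s,(305,290),61);P("peg_sc",c,(265.5,158.5),61)
P("block",s,(364,331),61);P("block_sc",c,(220.5,158),61)
P("mark side front",s,(324,382),54);P("mark sc",c,(219,141),54)
P("slide",s,(360,252),49);P("slide2",s,(432,299),49)
P("far L corner",s,(367,222),45);P("R corner",s,(497,291),45);P("L near",s,(198,318),45)
P("blower",c,(340,205),30);P("viewer",c,(341,142),75)
E
```

```text
hub [ 606.7 -112.9]
hub_sc [622.9 -98. ]
knob [ 528. -146.]
knob_sc [ 535.7 -133.8]
peg [566.4 -74.7]
peg_sc [568.5 -70.8]
block [ 613.  -162.4]
block_sc [ 613.7 -161.2]
mark side front [ 546.4 -207.7]
mark sc [ 546.3 -212.6]
slide [674.  -11.1]
slide2 [ 726.7 -131.6]
far L corner [719.2  62.9]
R corner [ 823.3 -143. ]
L near [426.3 -64.6]
blower [608.3 132.6]
viewer [445.5  60.2]
```

```bash
cat > snap.py <<'E'
from h import *
import pickle
def snap(robot,name):
    pose=(robot.get_ee_pos(),robot.get_tool_rot());c=robot.read_camera("wrist")
    pickle.dump((c,pose),open(name+".pkl","wb"));cv2.imwrite(f"pics/{name}.png",c["color"][:,:,::-1]);return c,pose
E
python3 - <<'E'
from station import robot
from snap import *
robot.goto([490,-165,430],[np.pi,0,0.23])
robot.dwell(.3)
c,p=snap(robot,"w1");print(p,robot.get_joint_positions(),robot.get_clock())
E
```

```text
(array([ 490.07898337, -164.81740015,  429.95999655]), array([-3.14158520e+00,  1.03868719e-04,  2.30403039e-01])) [-0.54402424  0.29051313  0.97152516  1.94370949 -0.27651645  1.04775367
 -0.79238528] 3.4667
```

View pics/w1.png

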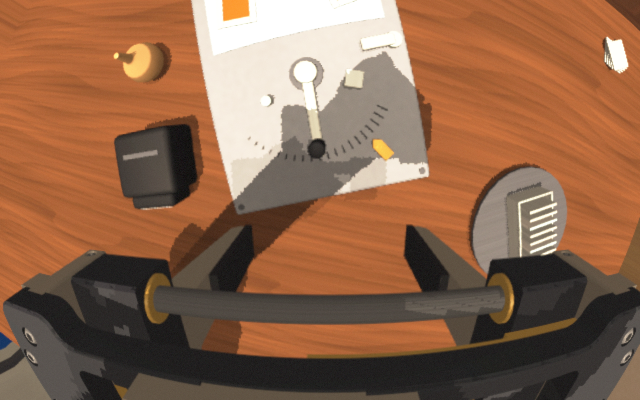

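The wrist view shows the hub at (305,72), handle top at (317,149), peg at (266,100), block at (354,79) and the brass marker at (383,149), with its point toward the hub. I'll refine these with masks and a crop.

```bash
python3 - <<'E'
from h import *
import pickle
c,p=pickle.load(open("w1.pkl","rb"));im=c["color"]
hsv=cv2.cvtColor(im,cv2.COLOR_RGB2HSV)
m=cv2.inRange(hsv,(12,130,120),(35,255,255));m[:,:350]=0;m[:,410:]=0;m[:125]=0;m[172:]=0
n,l,st,ce=cv2.connectedComponentsWithStats(m);k=1+st[1:,4].argmax();print(st[k],ce[k])
ys,xs=np.nonzero(l==k);W=np.array([onz(c,(x,y),54,p)[:2] for x,y in zip(xs,ys)])
mc=W.mean(0);ev,V=np.linalg.eigh(np.cov(W.T));print("marker c",mc,"axis",np.degrees(np.arctan2(*V[::-1,1])),np.sqrt(ev*12))
g=cv2.cvtColor(im,cv2.COLOR_RGB2GRAY)
k_=cv2.inRange(g[130:168,298:338],0,45);n,l,st,ce=cv2.connectedComponentsWithStats(k_);j=1+st[1:,4].argmax();print("knob px",ce[j]+[298,130],st[j])
h=cv2.HoughCircles(cv2.resize(g[45:100,278:333],None,fx=4,fy=4,interpolation=cv2.INTER_CUBIC),cv2.HOUGH_GRADIENT,1,200,param1=100,param2=15,minRadius=25,maxRadius=60)
print("hub",h[0][0]/4+[278,45,0])
cv2.imwrite("pics/w1c.png",cv2.resize(im[40:190,240:430],None,fx=4,fy=4,interpolation=cv2.INTER_CUBIC)[:,:,::-1])
for n,uv,z in(("hub",h[0][0][:2]/4+[278,45],65),("knob",ce[j]+[298,130],111),("peg",(266,100),61),("block",(354,79),61),("cL",(241,208),45),("cR",(422,171),45)):print(n,onz(c,uv,z,p)[:2])
E
```

```text
[372 139  22  21 258] [381.93023256 148.54651163]
marker c [ 540.49537274 -217.36950191] axis 59.58869441231103 [13.22548789 26.75941947]
knob px [316.47328244 148.75572519] [ 11  10  16  18 131]
hub [304.875       71.625       11.42500019]
hub [ 605.43584023 -111.32176288]
knob [ 528.14358132 -144.26502761]
peg [565.38141962 -74.87711588]
block [ 610.20229018 -166.2452521 ]
cL [427.83313936 -65.63132825]
cR [ 525.91854128 -275.43769391]
```

View pics/w1c.png

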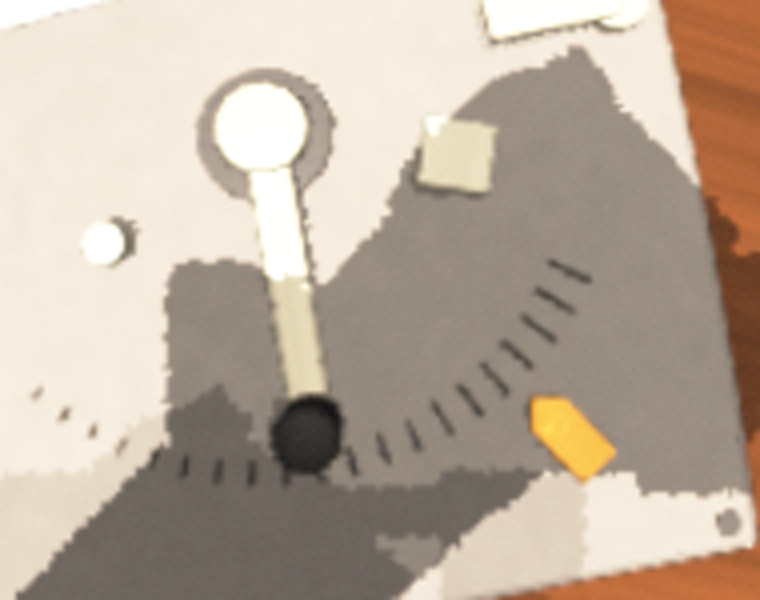

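The crop confirms that the hub circle, handle, peg and arrow-ended marker are clean. The lever now points at about 203°, the marker stands at about 238.5° and the off stop is at about 150.6° (world). Next I'll straddle the handle loosely and sweep it to the peg.

```bash
cat >> snap.py <<'E'
PIV=np.array([605.4,-111.3]);RAD=85.
def pose(deg,z=260,rad=RAD):
    a=np.radians(deg);return [PIV[0]+rad*np.cos(a),PIV[1]+rad*np.sin(a),z],[np.pi,0,a-np.pi]
def ang(robot):
    e=robot.get_ee_pos()[:2]-PIV;return np.degrees(np.arctan2(e[1],e[0]))%360
E
python3 - <<'E'
from station import robot
from snap import *
robot.goto(*pose(203.1,330))
print(robot.move_straight(pose(203.1)[0],rate=100,f_stop=15))
robot.command_gripper(20);print(robot.get_gripper_width(),robot.get_wrist_force(),robot.get_clock())
for a in (195,187,179,171,163): robot.move_straight(*pose(a),rate=70)
print(ang(robot),robot.get_wrist_force())
print(robot.move_straight(*pose(144),rate=30,f_stop=10))
print(ang(robot),robot.get_wrist_force(),robot.get_joint_positions(),robot.get_clock())
snap(robot,"w2")
c=robot.read_camera("side");cv2.imwrite("pics/s2.png",cv2.resize(c["color"][200:,180:520],None,fx=2,fy=2)[:,:,::-1])
E
```

```text
False
19.81714891026064 [-0.5464667   0.22363371 -0.10763867] 5.9583
163.06101164062338 [-0.48778979 -0.9340002  -0.32302415]
True
148.7740018616405 [-1.44697326 -1.56875812  0.72223935] [-0.66626636  0.68554909  0.97652412  2.02852759 -0.76674768  0.84945585
 -1.38437332] 8.2833
```

View pics/s2.png

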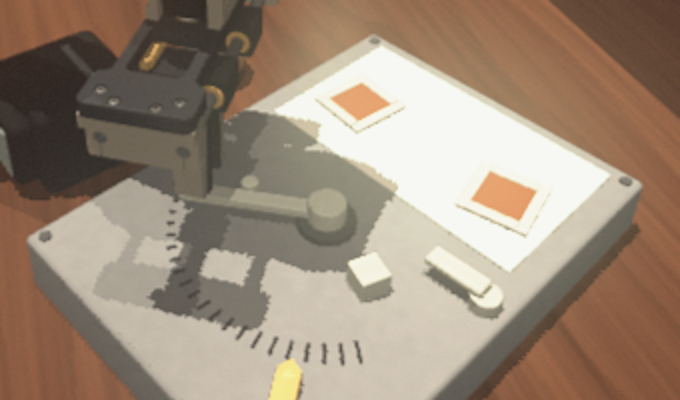

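The side crop shows the lever bar at (255,200) resting against the round peg at (250,183). The slides and short lever haven't moved. I'll push once more to confirm contact, then bring the lever up to just short of the marker.

```bash
python3 - <<'E'
from station import robot
from snap import *
print(robot.move_straight(*pose(143),rate=20,f_stop=14),ang(robot),robot.get_wrist_force())
for a in list(range(156,236,8)): robot.move_straight(*pose(a),rate=70)
robot.move_straight(*pose(237),rate=30)
print(ang(robot),robot.get_wrist_force(),robot.get_clock())
robot.command_gripper(50)
robot.move_straight(pose(ang(robot),340)[0],rate=150)
robot.goto([490,-165,430],[np.pi,0,0.23]);robot.dwell(.3)
c,p=snap(robot,"w3");print(p,robot.get_clock())
cv2.imwrite("pics/w3c.png",cv2.resize(c["color"][40:190,240:430],None,fx=4,fy=4,interpolation=cv2.INTER_CUBIC)[:,:,::-1])
E
```

```text
True 148.2989886985721 [ 0.39998891 -1.41792992  0.87186218]
236.81981513512522 [-0.20236269  0.46972554 -1.06008848] 12.475
(array([ 490.14592643, -165.08947748,  429.54202226]), array([3.14133228e+00, 1.02555090e-03, 2.30139202e-01])) 14.9083
```

View pics/w3c.png

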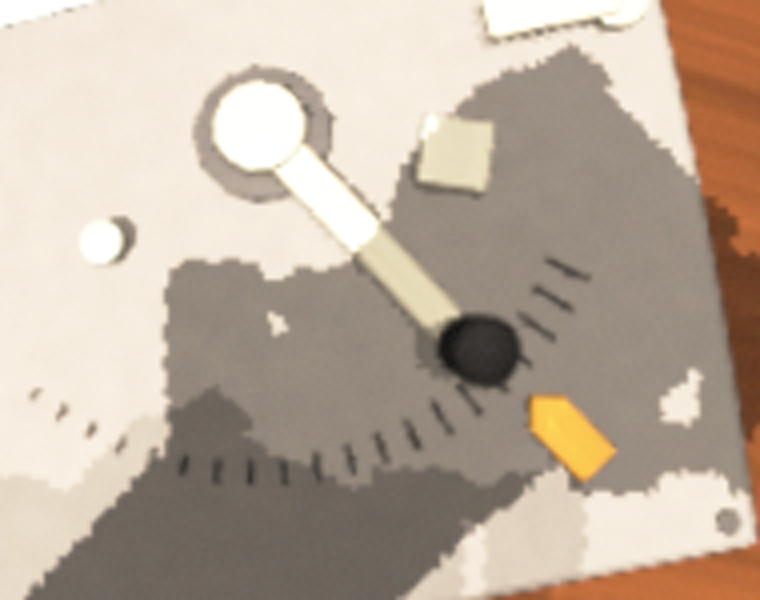

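The lever now points close to the marker, with the handle at crop (480,348) and the marker at (570,435). I'll move the camera over the pivot–marker line so that parallax drops out, and measure there.

```bash
cat > meas.py <<'E'
from station import robot
from snap import *
import sys
robot.goto(*pose(238.6,380,170));robot.dwell(.3)
c,p=snap(robot,sys.argv[1]);im=c["color"]
hsv=cv2.cvtColor(im,cv2.COLOR_RGB2HSV)
R=Ro.from_euler("xyz",p[1]).as_matrix();M=c["mount"];K=c["intrinsics"]
def proj(X):
    q=M[:3,:3].T@(R.T@(np.array(X)-p[0])-M[:3,3]);t=np.arctan2(np.hypot(*q[:2]),q[2]);return q[:2]/np.hypot(*q[:2])*t*K[0,0]+K[:2,2]
mk=pose(238.6,54,123)[0];u=proj(mk).astype(int);print("px marker",u,"hub",proj([*PIV,65]),"bar",proj(pose(238,60,50)[0]))
m=cv2.inRange(hsv,(12,130,90),(35,255,255));z=np.zeros_like(m);z[max(0,u[1]-45):u[1]+45,u[0]-45:u[0]+45]=1;m*=z
n,l,st,ce=cv2.connectedComponentsWithStats(m);k=1+st[1:,4].argmax()
ys,xs=np.nonzero(l==k);W=np.array([onz(c,q,54,p)[:2] for q in zip(xs,ys)])
e=W.mean(0)-PIV;V=np.linalg.eigh(np.cov(W.T))[1][:,1]
print("marker",st[k],"dir",np.degrees(np.arctan2(e[1],e[0]))%360,"axis",np.degrees(np.arctan2(V[1],V[0]))%180+180,"r",np.hypot(*e))
cv2.imwrite(f"pics/{sys.argv[1]}c.png",cv2.resize(im[:300,220:440],None,fx=2,fy=2,interpolation=cv2.INTER_CUBIC)[:,:,::-1])
print(robot.get_clock())
E
python3 meas.py w4
```

```text
px marker [328 143] hub [328.42909123  19.57725032] bar [327.85695453  69.35333609]
marker [322 130  14  29 354] dir 238.61191236546915 axis 238.93703762862918 r 124.52340261426224
16.175
```

View pics/w4c.png

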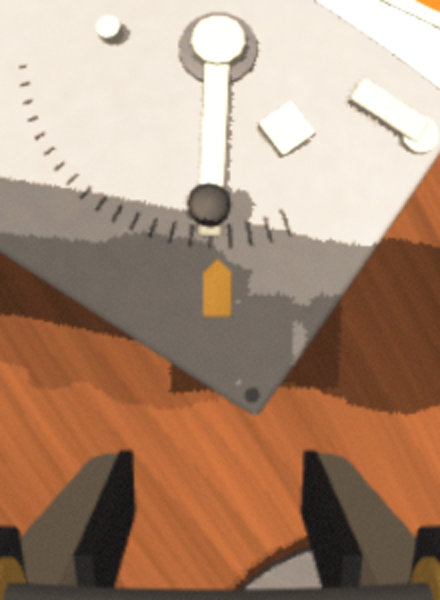

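This view shows the hub at crop (218,38), handle at (209,204), bar tip at (209,231) and marker at (217,288). The lever is a few degrees short of the marker. Next I'll measure the bar exactly.

```bash
cat > bar.py <<'E'
from snap import *
import sys
c,p=pickle.load(open(sys.argv[1]+".pkl","rb"));g=cv2.cvtColor(c["color"],cv2.COLOR_RGB2GRAY).astype(float)
pts=[]
for r in range(38,84):
    row=np.abs(np.gradient(cv2.GaussianBlur(g[r:r+1,308:348],(3,1),0)[0]));w=(g[r,308:348]>238)
    l,n=None,None
    x=np.nonzero(w)[0]
    n_,lab,st,ce=cv2.connectedComponentsWithStats(w.astype(np.uint8)[None]) 
    j=[k for k in range(1,n_) if 8<=st[k,2]<=18]
    if len(j)==1: pts.append(onz(c,(308+ce[j[0],0],r),60,p)[:2])
pts=np.array(pts);print(len(pts))
vx,vy,x0,y0=cv2.fitLine(pts.astype(np.float32),cv2.DIST_HUBER,0,.01,.01).ravel()
print("bar line dir",np.degrees(np.arctan2(vy,vx))%180+180,"offset at pivot",(PIV[0]-x0)*vy-(PIV[1]-y0)*vx)
e=pts-PIV;print("mean dir from pivot",np.median(np.degrees(np.arctan2(e[:,1],e[:,0]))%360))
h=cv2.HoughCircles(cv2.resize(g[0:45,300:358].astype(np.uint8),None,fx=4,fy=4,interpolation=cv2.INTER_CUBIC),cv2.HOUGH_GRADIENT,1,200,param1=100,param2=15,minRadius=40,maxRadius=70)
hp=h[0][0]/4+[300,0,0];print("hub",hp,onz(c,hp[:2],65,p)[:2])
k=cv2.inRange(g[88:118,308:348],0,95).astype(np.uint8);n,l,st,ce=cv2.connectedComponentsWithStats(k);j=1+st[1:,4].argmax()
kp=ce[j]+[308,88];e=onz(c,kp,111,p)[:2]-PIV;print("knob",kp,st[j],np.degrees(np.arctan2(e[1],e[0]))%360,np.hypot(*e))
E
python3 bar.py w4
```

```text
39
bar line dir 236.10547 offset at pivot 0.015589607609562961
mean dir from pivot 236.06291214918167
hub [331.875       24.375       17.07500076] [ 605.56168566 -117.35601406]
knob [325.4195122  102.46341463] [  6   4  21  21 205] 237.0353277952861 85.5700503715928
```

The bar is at 236.1° and the marker at about 238.7°, so I'll nudge it up about 2.6° (the jaw lag is known from the first push).

```bash
python3 - <<'E'
from station import robot
from snap import *
robot.command_gripper(50)
robot.goto(*pose(236.3,340)); robot.move_straight(pose(236.3)[0],rate=100,f_stop=15)
robot.command_gripper(20)
robot.move_straight(*pose(239.55),rate=15);robot.dwell(.3)
print(ang(robot),robot.get_wrist_force())
robot.command_gripper(50);robot.move_straight(pose(ang(robot),340)[0],rate=120)
E
python3 meas.py w5; python3 bar.py w5
```

```text
239.53799990036313 [-0.72949413  0.29281522 -0.86417322]
px marker [328 143] hub [329.16038733  19.61351842] bar [328.52975498  69.58072482]
marker [322 130  15  29 367] dir 238.4616305628889 axis 238.49580254137297 r 124.70671217141255
21.4333
37
bar line dir 238.69217 offset at pivot -0.32487233579724517
mean dir from pivot 239.1767339591214
hub [331.875       23.625       17.07500076] [ 605.40350847 -116.26455913]
knob [331.23737374 102.79292929] [ 12   5  21  21 198] 239.79754899261835 85.44542183369956
```

View pics/w5c.png

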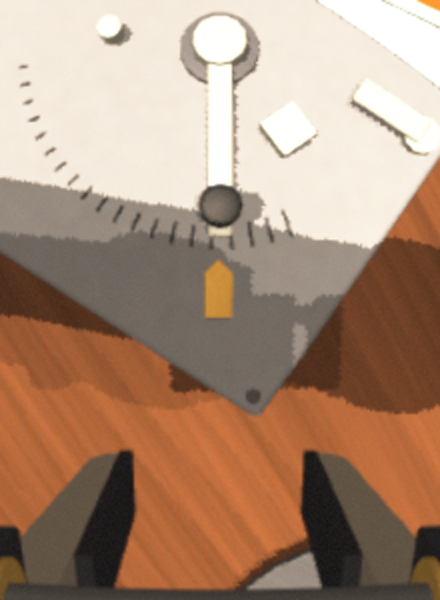

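Hub (219,38), bar tip (220,231) and marker (218,288) now line up to within about half a degree. The short lever hasn't moved and the gripper is clear.

```bash
python3 -c "
from station import robot
robot.dwell(.3);print(robot.close_job())"
```

```text
the job is handed in; nothing more can be done
None
```

I swung the long lever back to the round-peg stop, then brought it up to the brass marker and left it aligned to within about 0.5° by camera; the job was handed in at about 22 s, and I saw nothing else disturbed.

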